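# Pass a mould plate down the squaring line

## Robot

A 7-joint arm with a two-finger parallel gripper is mounted at the origin on the work surface; the furniture and walls round the work are solid. World frame = base frame: x ahead of the robot, y to its left, z up, the work surface at z = 0. Lengths are in m, angles in degrees, forces in N, time in s.
With the tool pointing down it reaches from about 0.425 to 0.925 m from the base axis. Payload 6.8 kg.
Tool frame: the origin (TCP) lies between the finger pads; the fingertips stand 25 mm ahead of it and the grasp point (between the pads) lies 6 mm ahead of it; z points along the fingers, y is the line along which they close (so a half turn about z gives the same grasp; the last joint's range is limited). The gripper opens to 85 mm and grips with 20 to 120 N. Pads are 22 mm wide; open, the fingers measure 114 mm over their backs; the gripper's body (76 mm by 85 mm) begins 54 mm behind the grasp point. The pads swing forward as they close: fully open they stand 13 mm farther back than shut.
Start: joints at [65.541, 27.33, 1.283, 89.118, -0.659, 63.558, -4.761], TCP at [0.212, -0.641, 0.256] pointing down, gripper open.
Joint ranges: [-169.35, 169.35], [-19.33, 120.38], [-80.79, 83.38], [13.8, 139.57], [-78.32, 258.32], [9.67, 109.79], [-169.56, 169.56]. Speed limits (degrees/s): [136.94, 136.94, 180, 180, 180, 180, 180].

## Interface

Orientations are given as a 3x3 rotation matrix whose columns are the frame's x, y, z axes.
In Python, from bench import sensors, viewer, ticket gives the robot as it stands.
- The arm moves only by the tool jog_arm, never from a script. Its argument "series" is a list of rows, each a list of 5 numbers: the gripper's target within -1 to 1 (shut at 1, half-way at 0, fully open at -1), then the shift along the tool's x, y, z as a fraction of full scale, then the turn about the tool's z as a fraction of full scale. A call has 1 to 12 rows; each row is the pose to reach, as a shift and turn from the pose commanded when the call began, along the tool's axes at that moment; what a row does not reach only later rows make up. Full scale, the value 1, is 750 mm for a shift and 120 degrees for a turn. A row lasts 1/10 s, in which the tool goes at most 50 mm and 8.59 degrees, less where a joint would pass 70% of its speed; a pose out of reach is approached as far as the arm can. A call with a number of a shift or a turn outside -1 to 1 is refused whole. A call with a gripper value outside its range is refused whole. The fingers move at their own pace and stop on an object; the grip force is fixed at half the most. Time passes only in rows, so rows that repeat a pose let the fingers close. It gives the time, the measured TCP pose, the force, the opening and the grip force at its end, in the units of the state.
- sensors.get_state(): the state, without advancing time (a new reading comes with each control period).
- viewer.get_image(name): name is "side" or "top" or "wrist"; returns (picture, depth): 400x640x3 uint8, blue, green, red; 400x640 float32, m along the optical axis (not along the pixel's ray), 0 where there is no reading.
- viewer.calibration(name): a dict with "camera_matrix" (3x3 intrinsics, pixels), "camera_from_world" (4x4, takes a point from world to camera coordinates). Camera axes: x right, y up, looking along -z (the intrinsics and any distortion apply to the point x, -y, -z); pixel columns grow to the right and rows downward; lengths in m; the calibration is good to about 2 mm. A picture is of the moment at which its call begins: read the wrist's pose just before it. calibration takes no time and is no camera call; for the wrist camera it gives the pose at the moment of the call.
- ticket.finish_job(): hands the job in; it is judged then, once.
The state is a dict: "t": time; "joint_positions": joint angles; "joint_velocities": joint speeds; "tau": joint torques, N m; "tcp_pos": TCP position; "ee_rot": TCP orientation; "force": force on the tool from outside, world axes, zero at the start; "ft_torque": the same for the moment, N m; "gripper_width": finger opening in m; "gripper_force": force on a finger pad.
Only numpy, scipy, OpenCV 4.12 (cv2) and the standard library are available. Lean on these libraries where they do the work, as an engineer would, in place of code of your own. Each camera call takes 0.05 s, during which the arm holds its last target. There are 200 camera calls.

## Task

Push the loose mould plate along the transfer line without lifting it: slide it from the high infeed table down the step onto the middle bed so that it lies wholly there, then push the black-knobbed valve lever fully to the right and hold it there for about two seconds, so that the ram drives the plate against the front fence. Let the lever spring back to its centre, then slide the plate on down the second step until it lies flat and wholly on the outfeed table. Leave the bush and the cap screw standing behind the line where they are.

Things in the scene. Friction and masses are not known exactly. Their poses are not given: they have to be found in the camera images.
- line: Fixed line of three steel-topped tables in a row on a dark base plate, each 10 mm lower than the last. Origin on the bench under the middle bed's centre; y runs along the row towards the infeed (robot's left), x away from the robot, within 0.18 rad of the world's. All lengths along x, y here are in this frame. Behind the bed: ram cylinder, x 166 to 224, y within 22, up to 68 mm high.
- plate_centre (a point): Centre of the loose grey mould plate (the only plate on the line), 165 (x) x 150 (y) x 26 mm thick, 0.6 to 1.1 kg; half-way up, 13 mm above its underside. Starts flat on the infeed, axes within 0.1 rad of the line's. It moves only while pushed; friction stops it.
- infeed (a point): Centre of the top face of the infeed table (left, highest), 46 mm above the bench; it reaches 110 mm either side in x and from y = 105 to 285 mm of the line. Axes as the line's.
- bed (a point): Centre of the top face of the middle bed, 36 mm above the bench, 220 mm in x, y -105 to 105 mm. Along its front (robot) edge runs a dark steel fence 16 mm high, inner face at x = -83.5 mm, flared towards the robot at the infeed end. A plate against the fence has its centre within 2 mm of x = 0. Axes as the line's.
- outfeed (a point): Centre of the top face of the outfeed table (right, lowest), 26 mm above the bench, 220 mm in x, y -310 to -105 mm of the line; at its far end (y = -310) a stop lip stands 8 mm above the top. Axes as the line's.
- knob (a point): Centre of the black ball knob, 28 mm across, on a 10 mm steel rod, 90 mm above the lever's pivot, which is at x = 165, y = -125 mm of the line, 50 mm above the bench. Upright at rest; nothing else near it is higher than 70 mm.
- valve_lever (a joint): Spring-centred lever, rad: 0 upright, + as the knob swings right (line's -y, towards the outfeed); end stops at +-0.45. To the right it drives the ram out, 76 mm per rad; let go, it recentres and the ram draws back. About 4 N at the knob to the end stop, up to 12 N while the ram pushes the plate.
- ram_nose (a point): Centre of the front face of the ram's 60 mm wide nose behind the bed, 50 mm above the bench. At rest at x = 118 mm of the line; with the lever fully right at x = 84.5 mm.
- bush: Bystander: flanged bush, 54 mm across, 44 mm high, standing on the line's 8 mm base plate behind the infeed side of the bed. Origin at the centre of its underside.
- screw: Bystander: black cap screw, 16 mm across, 42 mm high, standing on its head on the base plate behind the infeed. Origin at the centre of its underside.

How it is judged (in metres and radians):
On the way, in this order (a step that is already met when the one before it is completed fails the run):
1. the plate lies flat and wholly on the bed, the lever centred (y of plate_centre in the frame of bed between -0.031 and 0.031 m and z of plate_centre in the frame of bed between 0.0095 and 0.0165 m and angle between plate_centre's own z axis and vertical below 0.04 rad and value of joint valve_lever below 0.1 rad), for 0.2 s.
2. the lever is held fully to the right for a second, with the plate against the fence and square to it (value of joint valve_lever above 0.38 rad and x of plate_centre in the frame of bed below 0.006 m and angle between the x axis of plate_centre and the x axis of bed, either way round below 0.06 rad and y of plate_centre in the frame of bed between -0.034 and 0.034 m), for 1 s.
3. the lever is back at its centre, the plate still on the bed (value of joint valve_lever between -0.06 and 0.06 rad and x of plate_centre in the frame of bed below 0.008 m and y of plate_centre in the frame of bed above -0.036 m), for 0.2 s.
At the end, for the whole second after the job is handed in: The plate lies flat (within 0.04 rad), at rest and wholly on the outfeed table (centre within 28 mm along and 29 mm across of the table's centre), and the lever stands at its centre within 0.06 rad (y of plate_centre in the frame of outfeed between -0.03 and 0.0285 m and x of plate_centre in the frame of outfeed between -0.029 and 0.029 m and z of plate_centre in the frame of outfeed between 0.0095 and 0.0165 m and angle between plate_centre's own z axis and vertical below 0.04 rad and linear speed of plate below 0.01 m/s and value of joint valve_lever between -0.06 and 0.06 rad); the robot touches nothing.
It fails at once if the plate is tipped by more than 0.3 rad (angle between plate_centre's own z axis and vertical above 0.3 rad).
It fails at once if the plate is lifted off the line (z of plate_centre in the frame of line above 0.08 m).
It fails at once if the plate falls off the line (z of plate_centre in the frame of line below 0.032 m).
It fails at once if the bush or the cap screw is shifted by more than 25 mm (distance of any of bush, screw from where it was at the start of the episode above 0.025 m).
It also fails if it takes over 72 s, if anything falls off the work surface, if the arm or the gripper's body presses on something with over 40 N, if the wrist force passes 120 N, or if a joint passes its speed limit or range.

## Working session

There is one attempt and no reset: what is moved stays moved. The work goes in short steps, Python scripts to look and compute and a tool call to move; the robot and the scene stay as the last step left them, time stands still between calls to the robot, and variables do not carry over. Pictures are saved under pics/ and viewed, at most 10 in all, crops included, and the job is handed in when it is done.

Besides the shell and the picture viewer there is one more tool, called after "Emit:" by a JSON object that holds its "fn" and its "kwargs". jog_arm: Moves the arm, as the interface text tells. Its arguments: {"type":"object","properties":{"series":{"type":"array","items":{"type":"array","items":{"type":"number","minimum":-1,"maximum":1}}}},"required":["series"]}

```bash
ls; mkdir -p pics; python3 - <<'E'
from bench import sensors, viewer, ticket
import cv2, numpy as np
s=sensors.get_state(); print(s['t'],s['tcp_pos'],s['ee_rot'],s['gripper_width'])
for n in ('top','side'):
    im,d=viewer.get_image(n); cv2.imwrite(f'pics/{n}0.png',im); np.save(f'pics/{n}0.npy',d)
    c=viewer.calibration(n); print(n,c)
E
```

```text
pics
0.0 [ 0.21141281 -0.64046504  0.25532321] [[ 9.49588603e-01  3.13498017e-01 -6.91344107e-04]
 [ 3.13498752e-01 -9.49587129e-01  1.67830872e-03]
 [-1.30345010e-04 -1.81043835e-03 -9.99998353e-01]] 0.0852691579014551
top {'camera_matrix': array([[427.92987471,   0.        , 324.13943852],
       [  0.        , 427.92987471, 203.57637764],
       [  0.        ,   0.        ,   1.        ]]), 'camera_from_world': array([[ 0.0170449 , -0.9994424 , -0.02871172,  0.09561597],
       [ 0.9909439 ,  0.01306079,  0.1336398 , -0.60288602],
       [-0.13319028, -0.03072958,  0.99061397, -1.05896102],
       [ 0.        ,  0.        ,  0.        ,  1.        ]])}
side {'camera_matrix': array([[418.44191811,   0.        , 319.77898453],
       [  0.        , 418.44191811, 202.01001022],
       [  0.        ,   0.        ,   1.        ]]), 'camera_from_world': array([[-0.99994966,  0.00560301, -0.00832394,  0.579765  ],
       [-0.009916  , -0.42493695,  0.90516864, -0.05081831],
       [ 0.00153452,  0.90520561,  0.42497111, -0.953928  ],
       [ 0.        ,  0.        ,  0.        ,  1.        ]])}
```

View pics/top0.png

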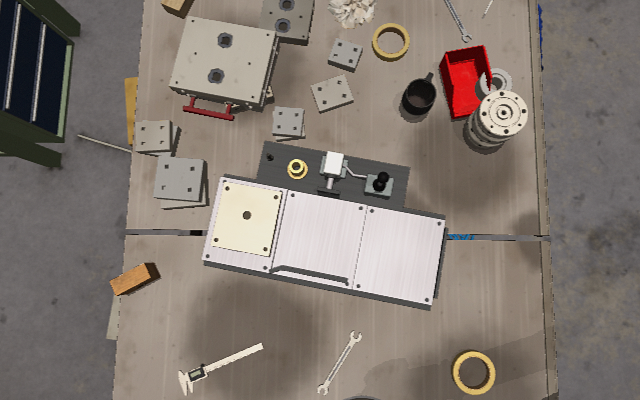

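View pics/side0.png

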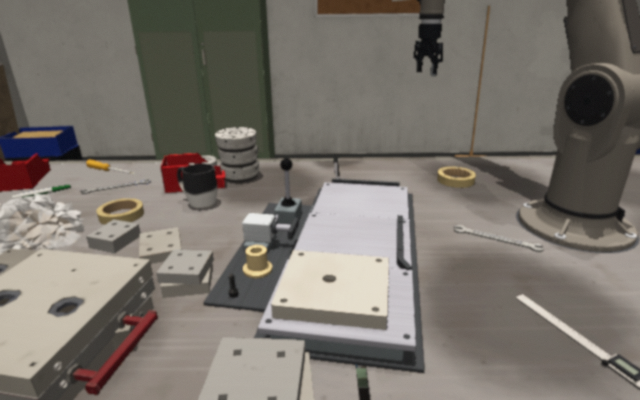

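The top view shows the cream plate at px (247,217) on the infeed. The bed is around (325,235), the outfeed around (400,255), the knob near (380,176), the bush at (297,169) and the screw at (269,157). The side view agrees: lever upright, plate flat.

```bash
cat > h.py <<'E'
import numpy as np, cv2
from bench import sensors, viewer
def grid(n,d):
    """world points for every pixel from depth"""
    c=viewer.calibration(n);K=c['camera_matrix'];M=np.linalg.inv(c['camera_from_world'])
    v,u=np.mgrid[:d.shape[0],:d.shape[1]]
    P=np.stack([(u-K[0,2])/K[0,0]*d,-(v-K[1,2])/K[1,1]*d,-d,np.ones_like(d)],-1)
    return (P@M.T)[...,:3]
def rayz(n,uv,z):
    c=viewer.calibration(n);K=c['camera_matrix'];M=np.linalg.inv(c['camera_from_world'])
    r=M[:3,:3]@np.array([(uv[0]-K[0,2])/K[0,0],-(uv[1]-K[1,2])/K[1,1],-1])
    return M[:3,3]+r*(z-M[2,3])/r[2]
def big(m):
    n,l,s,c=cv2.connectedComponentsWithStats(m.astype(np.uint8))
    return l==1+s[1:,4].argmax()
def box(P):
    (c,wh,a)=cv2.minAreaRect((P[:,:2]*1000).astype(np.float32)); return np.round(c,1),np.round(wh,1),round(a,2)
E
python3 - <<'E'
from h import *
im=cv2.imread('pics/top0.png');d=np.load('pics/top0.npy');P=grid('top',d)
hsv=cv2.cvtColor(im,cv2.COLOR_BGR2HSV)
for uv in [(247,200),(210,240),(325,235),(400,255),(381,176),(330,160)]: print(uv,im[uv[1],uv[0]],P[uv[1],uv[0]].round(4))
roi=np.zeros(d.shape,bool);roi[140:320,190:460]=1
lav=roi&(im.min(2)>165)&(im[...,0].astype(int)>=im[...,2]-2)
cream=roi&(im.min(2)>140)&(im[...,2].astype(int)>im[...,0]+12)
for nm,m in (('lav',lav),('cream',cream)):
    m=big(m);print(nm,m.sum())
    q=P[m];print(box(q),np.percentile(q[:,2],[2,25,50,75,98]).round(4))
    np.save(f'pics/{nm}.npy',m)
o=im.copy();o[lav]=(0,0,255);o[cream]=(0,255,0)
c=np.hstack([cv2.resize(a[140:320,190:460],None,fx=2.9,fy=2.9,interpolation=cv2.INTER_NEAREST) for a in (o,)])
cv2.imwrite('pics/m0.png',c)
E
```

```text
(247, 200) [203 227 236] [0.604  0.2985 0.0706]
(210, 240) [206 207 216] [0.5031 0.3939 0.0481]
(325, 235) [216 216 225] [0.5212 0.1014 0.0328]
(400, 255) [218 218 226] [ 0.4735 -0.0907  0.028 ]
(381, 176) [20 20 23] [ 0.6524 -0.0295  0.1549]
(330, 160) [234 235 237] [0.7094 0.0909 0.0702]Traceback (most recent call last):
  File "<stdin>", line 9, in <module>
  File "h.py", line 15, in big
    return l==1+s[1:,4].argmax()
                ~~~~~~~~~~~~~~^^
ValueError: attempt to get argmax of an empty sequence
```

```bash
python3 - <<'E'
from h import *
im=cv2.imread('pics/top0.png');d=np.load('pics/top0.npy');P=grid('top',d)
rb=im[...,2].astype(int)-im[...,0]
roi=np.zeros(d.shape,bool);roi[170:320,195:460]=1
lav=roi&(im.min(2)>175)&(rb<18)
cream=roi&(im.min(2)>165)&(rb>=22)&(P[...,2]>.06)
cr=big(cream);q=P[cr];print('plate',box(q),np.percentile(q[:,2],[2,50,98]).round(4))
ct=max(cv2.findContours(cr.astype(np.uint8),0,1)[0],key=cv2.contourArea)
# plate outline by rays onto z=.072
w=np.array([rayz('top',p[0],.072) for p in ct]);print('plate rays',box(w))
al=cv2.morphologyEx(((lav|cr)).astype(np.uint8),cv2.MORPH_OPEN,np.ones((3,3)))
q=P[big(al>0)&lav];print('lav',box(q))
# outfeed by rays on z=.026, bed .036 : mask pieces split by seams
n,l,s,c=cv2.connectedComponentsWithStats((al>0).astype(np.uint8)&(~cr).astype(np.uint8))
for i in range(1,n):
    if s[i,4]<200: continue
    m=(l==i);zz=np.median(P[m][:,2]);w=np.array([rayz('top',(u,v),round(zz,3)) for v,u in np.argwhere(m)])
    print(i,s[i],zz.round(4),box(w))
hsv=(im.max(2)<45)&roi; k=hsv&(P[...,2]>.12);print('knob px',np.argwhere(k)[:,::-1].mean(0),k.sum(),'pt',rayz('top',np.argwhere(k)[:,::-1].mean(0),.147))
o=im.copy();o[lav]=(0,0,255);o[cr]=(0,255,0)
cv2.imwrite('pics/m0.png',cv2.resize(np.vstack([o[150:320,190:460],im[150:320,190:460]]),None,fx=1.75,fy=1.75))
E
```

```text
plate (array([544.8, 216.9]), array([317.7, 164.5]), 80.49) [0.0672 0.0713 0.0754]
plate rays (array([558.3, 299.1]), array([148.8, 164.2]), 80.4)
lav (array([494.3,  15.4]), array([413. , 218.2]), 79.78)
2 [ 202  177   70   95 1319] 0.0458 (array([546.6, 308.4]), array([177. , 217.2]), 79.95)Traceback (most recent call last):
  File "<stdin>", line 17, in <module>
  File "h.py", line 10, in rayz
    c=viewer.calibration(n);K=c['camera_matrix'];M=np.linalg.inv(c['camera_from_world'])
ValueError: time passes only in moves, steps and waits
```

```bash
cat >> h.py <<'E'
import functools
viewer_cal=functools.lru_cache(None)(viewer.calibration)
def rayz(n,uv,z):
    c=viewer_cal(n);K=c['camera_matrix'];M=np.linalg.inv(c['camera_from_world'])
    r=M[:3,:3]@np.array([(uv[0]-K[0,2])/K[0,0],-(uv[1]-K[1,2])/K[1,1],-1])
    return M[:3,3]+r*(z-M[2,3])/r[2]
O=np.array([.5125,.1163]);A=np.radians(-10.15)
L=np.array([[np.cos(A),-np.sin(A)],[np.sin(A),np.cos(A)]])
def w2l(p): return (np.asarray(p)[...,:2]-O)@L
def l2w(p): return O+L@np.asarray(p)
def rel(x,y,z):
    "fractions to reach line-frame x,y,z (mm) with tool y along line x"
    s=sensors.get_state();R=np.array(s['ee_rot']);p=np.array(s['tcp_pos'])
    t=np.r_[l2w([x/1e3,y/1e3]),z/1e3]
    yaw=np.arctan2(R[1,1],R[0,1]);print((R.T@(t-p)/.75).round(4),'turn',round(-np.degrees(A-yaw)/120,4))
def tcp():
    s=sensors.get_state();print(round(s['t'],2),'tcp line',(w2l(s['tcp_pos'])*1e3).round(1),round(s['tcp_pos'][2]*1e3,1),'F line',(np.array(s['force'][:2])@L).round(1),round(s['force'][2],1))
E
python3 - <<'E'
from h import *
im=cv2.imread('pics/top0.png');d=np.load('pics/top0.npy');P=grid('top',d)
k=(im.max(2)<60)&(P[...,2]>.125)&(P[...,2]<.16);k[:150]=0;k[200:]=0
uv=np.argwhere(k)[:,::-1].mean(0);print('knob px',uv,k.sum(),'line mm',w2l(rayz('top',uv,.147))*1e3)
print(l2w([.165,-.125]))
print('plate',w2l([.5583,.2991]))
E
```

```text
knob px [383.01886792 177.05660377] 106 line mm [ 163.49438977 -124.41372401]
[ 0.65288949 -0.03582098]
plate [0.01286914 0.18801028]
```

Emit:
{"fn": "jog_arm", "kwargs": {"series": [[-1, 0.693, -0.53, 0, -0.513], [-1, 0.693, -0.53, 0, -0.513], [-1, 0.693, -0.53, 0, -0.513], [-1, 0.693, -0.53, 0, -0.513], [-1, 0.693, -0.53, 0, -0.513], [-1, 0.693, -0.53, 0, -0.513], [-1, 0.693, -0.53, 0, -0.513], [-1, 0.693, -0.53, 0, -0.513], [-1, 0.693, -0.53, 0, -0.513], [-1, 0.693, -0.53, 0, -0.513], [-1, 0.693, -0.53, 0, -0.513], [-1, 0.693, -0.53, 0, -0.513]]}}

```text
t: 1.3
tcp_pos: [0.5505, -0.1438, 0.2561]
ee_rot: [[0.177, 0.984, -0.0], [0.984, -0.177, -0.0], [-0.0, -0.0, -1.0]]
force: [2.2, 0.3, -0.8]
gripper_width: 0.0854
gripper_force: 0.0
```

```bash
python3 -c "
from h import *
tcp();rel(13,310,200);rel(13,310,74);tcp()"
```

```text
1.3 tcp line [  83.2 -249.4] 256.1 F line [2.1 0.7] -0.8
[ 0.7458 -0.0942  0.0746] turn -0.0004
[ 0.7458 -0.0941  0.2426] turn -0.0004
1.3 tcp line [  83.2 -249.4] 256.1 F line [2.1 0.7] -0.8
```

Emit:
{"fn": "jog_arm", "kwargs": {"series": [[-1, 0.746, -0.094, 0, 0], [-1, 0.746, -0.094, 0, 0], [-1, 0.746, -0.094, 0, 0], [-1, 0.746, -0.094, 0, 0], [-1, 0.746, -0.094, 0, 0], [-1, 0.746, -0.094, 0, 0], [-1, 0.746, -0.094, 0, 0], [-1, 0.746, -0.094, 0, 0], [-1, 0.746, -0.094, 0, 0], [-1, 0.746, -0.094, 0, 0], [-1, 0.746, -0.094, 0, 0], [-1, 0.746, -0.094, 0, 0]]}}

```text
t: 2.5
tcp_pos: [0.5763, 0.4244, 0.2555]
ee_rot: [[0.17, 0.985, -0.003], [0.985, -0.17, 0.003], [0.003, -0.003, -1.0]]
force: [-0.4, 0.3, -0.9]
gripper_width: 0.0853
gripper_force: 0.0
```

Emit:
{"fn": "jog_arm", "kwargs": {"series": [[-1, 0, 0, 0.06, 0], [-1, 0, 0, 0.12, 0], [-1, 0, 0, 0.17, 0], [-1, 0, 0, 0.2, 0], [-1, 0, 0, 0.22, 0], [-1, 0, 0, 0.22, 0]]}}

```text
t: 3.1
tcp_pos: [0.5785, 0.4162, 0.0888]
ee_rot: [[0.177, 0.984, -0.003], [0.984, -0.177, -0.003], [-0.003, -0.003, -1.0]]
force: [-0.6, -1.2, 0.9]
gripper_width: 0.0855
gripper_force: 0.0
```

```bash
python3 -c "
from h import *
tcp();rel(13,290,74);rel(13,86,74)
im,d=viewer.get_image('side');cv2.imwrite('pics/s1.png',im[150:400,200:500].repeat(2,0).repeat(2,1))"
```

```text
3.1 tcp line [ 12.1 306.9] 88.8 F line [-0.4 -1.2] 0.9
[-0.0224  0.0013  0.0198] turn -0.0003
[-0.2944  0.0014  0.0207] turn -0.0003
```

View pics/s1.png

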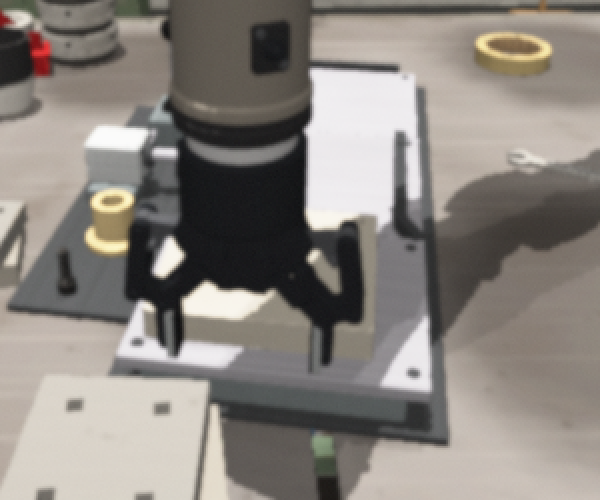

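The open fingers (crop px 175,340 and 320,355) stand left of the plate and straddle its centre, with clearance to the bush and screw.

Emit:
{"fn": "jog_arm", "kwargs": {"series": [[-1, -0.01, 0.001, 0.02, 0], [-1, -0.022, 0.001, 0.02, 0], [-1, -0.032, 0.001, 0.02, 0], [-1, -0.04, 0.001, 0.02, 0], [-1, -0.048, 0.001, 0.02, 0], [-1, -0.056, 0.001, 0.02, 0], [-1, -0.064, 0.001, 0.02, 0], [-1, -0.072, 0.001, 0.02, 0], [-1, -0.08, 0.001, 0.02, 0], [-1, -0.09, 0.001, 0.02, 0]]}}

```text
t: 4.15
tcp_pos: [0.5682, 0.3525, 0.0771]
ee_rot: [[0.176, 0.984, 0.001], [0.984, -0.176, 0.003], [0.003, 0.001, -1.0]]
force: [0.9, 6.2, 1.5]
gripper_width: 0.0852
gripper_force: 2.7
```

```bash
cat >> h.py <<'E'
def plate(ztop,name=None):
    im,d=viewer.get_image('top')
    if name: cv2.imwrite(name,im)
    rb=im[...,2].astype(int)-im[...,0];m=np.zeros(d.shape,bool);m[165:325,195:460]=1
    m&=(im.min(2)>60)&(rb>.09*im[...,2])
    m=big(cv2.morphologyEx(m.astype(np.uint8),cv2.MORPH_OPEN,np.ones((3,3))))
    ct=max(cv2.findContours(m.astype(np.uint8),0,1)[0],key=cv2.contourArea)
    w=np.array([rayz('top',p[0],ztop/1e3) for p in ct]);l=w2l(w)*1e3
    print('plate line box',cv2.minAreaRect(l.astype(np.float32)),'min',l.min(0).round(1),'max',l.max(0).round(1))
E
python3 -c "
from h import *
tcp();plate(72,'pics/t2.png')"
```

```text
4.15 tcp line [ 13.2 242.3] 77.1 F line [-0.2  6.2] 1.5
plate line box ((-21.68121337890625, -19.80029296875), (366.26885986328125, 658.8678588867188), 11.35922908782959) min [-263.5 -369.9] max [ 93.9 339.3]
```

```bash
sed -i "s/m&=(im.min(2)>60)&(rb>.09\*im\[...,2\])/Z=grid('top',d)[...,2]*1e3;m\&=(im.min(2)>60)\&(rb>.09*im[...,2])\&(abs(Z-ztop)<13)/" h.py; python3 -c "
from h import *
tcp();plate(72,'pics/t2.png');rel(13,86,74)"
```

```text
4.2 tcp line [ 13.6 240.5] 76.9 F line [-1.4  4.4] 4.2
plate line box ((45.92140197753906, 158.47998046875), (93.9351806640625, 142.02049255371094), 0.8751392960548401) min [-0.6 87.1] max [ 93.5 229.7]
[-0.206  -0.0006  0.0038] turn -0.0004
```

```bash
python3 -c "
from h import *
for uv in [(287.5,327.5),(360,336)]:
    a=rayz('side',uv,.0);b=rayz('side',uv,.2);la,lb=w2l(a),w2l(b)
    for y in (.296,.307,.318):
        f=(y-la[1])/(lb[1]-la[1]);print(uv,y,'z',.2*f,'x',la[0]+f*(lb[0]-la[0]))"
```

```text
(287.5, 327.5) 0.296 z 0.06116132321670235 x 0.0616113148784897
(287.5, 327.5) 0.307 z 0.07133671347510782 x 0.05847461955490953
(287.5, 327.5) 0.318 z 0.08151210373351331 x 0.055337924231329355
(360, 336) 0.296 z 0.060960756447916466 x -0.036723362428451846
(360, 336) 0.307 z 0.0711413126758169 x -0.037327265573453026
(360, 336) 0.318 z 0.08132186890371733 x -0.037931168718454214
```

Emit:
{"fn": "jog_arm", "kwargs": {"series": [[-1, -0.012, 0, 0, 0], [-1, -0.026, 0, 0, 0], [-1, -0.04, 0, 0, 0], [-1, -0.054, 0, 0, 0], [-1, -0.068, 0, 0, 0], [-1, -0.082, 0, 0, 0], [-1, -0.096, 0, 0, 0], [-1, -0.11, 0, 0, 0], [-1, -0.124, 0, 0, 0], [-1, -0.135, 0, 0, 0], [-1, -0.14, 0, 0, 0]]}}

```text
t: 5.35
tcp_pos: [0.5492, 0.2461, 0.0757]
ee_rot: [[0.178, 0.984, -0.001], [0.984, -0.178, -0.001], [-0.002, -0.001, -1.0]]
force: [0.3, 3.3, -2.7]
gripper_width: 0.0853
gripper_force: 1.5
```

Emit:
{"fn": "jog_arm", "kwargs": {"series": [[-1, 0.004, 0, 0, 0], [-1, 0.006, 0, 0.006, 0], [-1, 0.006, 0, 0.012, 0], [-1, 0.006, 0, 0.0165, 0], [-1, 0.006, 0, 0.0165, 0]]}}

```text
t: 5.85
tcp_pos: [0.5499, 0.2519, 0.063]
ee_rot: [[0.176, 0.984, -0.001], [0.984, -0.176, -0.001], [-0.001, -0.001, -1.0]]
force: [-0.2, 0.6, -0.2]
gripper_width: 0.0854
gripper_force: 0.0
```

```bash
python3 -c "
from h import *
tcp();plate(67);rel(13,86,63)"
```

```text
5.85 tcp line [ 12.9 140.1] 63.0 F line [-0.3  0.5] -0.2
plate line box ((50.095306396484375, 43.622337341308594), (140.0748291015625, 85.04026794433594), 88.07032012939453) min [  6.5 -25.9] max [ 93.8 113.4]
[-0.0723 -0.0001  0.0006] turn -0.0001
```

Emit:
{"fn": "jog_arm", "kwargs": {"series": [[-1, -0.01, 0, 0, 0], [-1, -0.018, 0, 0, 0], [-1, -0.026, 0, 0, 0], [-1, -0.034, 0, 0, 0], [-1, -0.042, 0, 0, 0], [-1, -0.05, 0, 0, 0], [-1, -0.056, 0, 0, 0], [-1, -0.062, 0, 0, 0], [-1, -0.067, 0, 0, 0], [-1, -0.071, 0, 0, 0], [-1, -0.071, 0, 0, 0]]}}

```text
t: 7.0
tcp_pos: [0.541, 0.1991, 0.064]
ee_rot: [[0.177, 0.984, -0.0], [0.984, -0.177, -0.001], [-0.001, 0.0, -1.0]]
force: [0.4, 1.7, 0.0]
gripper_width: 0.0854
gripper_force: 0.9
```

```bash
python3 -c "
from h import *
tcp();plate(62,'pics/t3.png')"
```

```text
7.0 tcp line [13.5 86.6] 64.0 F line [0.1 1.7] 0.0
plate line box ((63.964134216308594, 11.693466186523438), (85.54363250732422, 51.17209243774414), 67.37446594238281) min [ 31.7 -29.2] max [92.  56.4]
```

Emit:
{"fn": "jog_arm", "kwargs": {"series": [[-1, 0.02, 0, 0, 0], [-1, 0.03, 0, -0.01, 0], [1, 0.03, 0, -0.07, 0], [1, 0.03, 0, -0.13, 0], [1, 0.03, 0, -0.19, 0], [1, 0.03, 0, -0.19, 0], [1, 0.03, 0, -0.19, 0]]}}

```text
t: 7.75
tcp_pos: [0.5455, 0.2228, 0.2081]
ee_rot: [[0.176, 0.984, 0.003], [0.984, -0.176, 0.001], [0.001, 0.003, -1.0]]
force: [-0.7, 0.2, -0.4]
gripper_width: 0.0126
gripper_force: 0.0
```

```bash
python3 -c "
from h import *
tcp();rel(165,-75,200);plate(62)"
```

```text
7.75 tcp line [ 13.7 110.6] 208.1 F line [-0.8  0.1] -0.4
[-0.2476  0.2016  0.011 ] turn 0.0001
plate line box ((50.66532897949219, 4.301124572753906), (140.99391174316406, 82.64301300048828), 78.97207641601562) min [  2.2 -62.3] max [92.  74.7]
```

Emit:
{"fn": "jog_arm", "kwargs": {"series": [[1, -0.248, 0.202, 0.011, 0], [1, -0.248, 0.202, 0.011, 0], [1, -0.248, 0.202, 0.011, 0], [1, -0.248, 0.202, 0.011, 0], [1, -0.248, 0.202, 0.011, 0], [1, -0.248, 0.202, 0.011, 0], [1, -0.248, 0.202, 0.011, 0]]}}

```text
t: 8.5
tcp_pos: [0.6605, 0.011, 0.1959]
ee_rot: [[0.179, 0.984, -0.004], [0.984, -0.179, -0.0], [-0.001, -0.004, -1.0]]
force: [-1.2, 0.4, 0.7]
gripper_width: -0.0005
gripper_force: 0.0
```

```bash
python3 -c "
from h import *
tcp();rel(164,-75,153);rel(164,-137,153);plate(62,'pics/t4.png')
im=cv2.imread('pics/t4.png');cv2.imwrite('pics/t4c.png',cv2.resize(im[130:320,190:460],None,fx=2.5,fy=2.5))"
```

```text
8.5 tcp line [164.2 -77.6] 195.9 F line [-1.2  0.2] 0.7
[ 0.0035 -0.0001  0.0572] turn -0.0012
[-0.0792  0.0001  0.0573] turn -0.0012
plate line box ((11.566886901855469, -3.9276885986328125), (140.11148071289062, 164.39080810546875), 89.4888916015625) min [-71.  -74.3] max [93.7 65.8]
```

View pics/t4c.png

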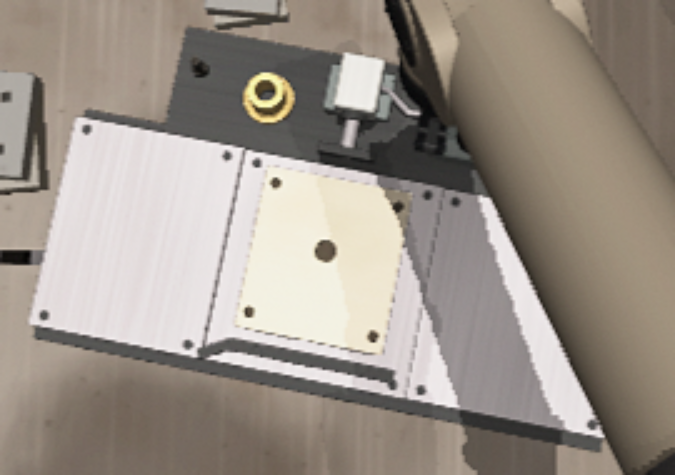

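The plate lies flat on the middle bed, with its hole at crop (325,251) and square to the line. The bush and screw are untouched.

```bash
python3 -c "
from h import *
print(w2l(rayz('top',(190+325/2.5,130+251/2.5),.062))*1e3)"
```

```text
[18.4902016   0.27523924]
```

Emit:
{"fn": "jog_arm", "kwargs": {"series": [[1, 0.003, 0, 0.03, 0], [1, 0.003, 0, 0.057, 0], [1, 0.003, 0, 0.057, 0], [1, -0.006, 0, 0.057, 0], [1, -0.013, 0, 0.057, 0], [1, -0.019, 0, 0.057, 0], [1, -0.025, 0, 0.057, 0], [1, -0.03, 0, 0.057, 0], [1, -0.034, 0, 0.057, 0], [1, -0.036, 0, 0.057, 0]]}}

```text
t: 9.55
tcp_pos: [0.6565, -0.0149, 0.1556]
ee_rot: [[0.177, 0.984, 0.0], [0.984, -0.177, 0.0], [0.0, 0.0, -1.0]]
force: [0.3, 0.3, -1.1]
gripper_width: 0.0002
gripper_force: 0.2
```

```bash
python3 -c "
from h import *
tcp();rel(164,-137,153)"
```

```text
9.55 tcp line [ 164.9 -103.8] 155.6 F line [0.2 0.3] -1.1
[-0.0443 -0.0012  0.0034] turn -0.0004
```

Emit:
{"fn": "jog_arm", "kwargs": {"series": [[1, -0.004, 0, 0.002, 0], [1, -0.008, 0, 0.002, 0], [1, -0.012, 0, 0.002, 0], [1, -0.016, 0, 0.002, 0], [1, -0.02, 0, 0.002, 0], [1, -0.024, 0, 0.002, 0], [1, -0.028, 0, 0.002, 0], [1, -0.032, 0, 0.002, 0], [1, -0.035, 0, 0.002, 0], [1, -0.038, 0, 0.002, 0], [1, -0.04, 0, 0.002, 0]]}}

```text
t: 10.65
tcp_pos: [0.6512, -0.0415, 0.1535]
ee_rot: [[0.175, 0.985, 0.0], [0.985, -0.175, 0.003], [0.003, -0.0, -1.0]]
force: [2.0, 7.8, -4.9]
gripper_width: -0.0003
gripper_force: 3.8
```

```bash
python3 -c "
from h import *
tcp();plate(62)
im,d=viewer.get_image('side');cv2.imwrite('pics/s5.png',cv2.resize(im[130:330,200:450],None,fx=3,fy=3))"
```

```text
10.65 tcp line [ 164.4 -130.9] 153.5 F line [0.6 8. ] -4.9
plate line box ((36.093589782714844, -0.4880828857421875), (147.5038604736328, 112.53453063964844), 89.85152435302734) min [-20.3 -74.3] max [92.4 73.2]
```

View pics/s5.png

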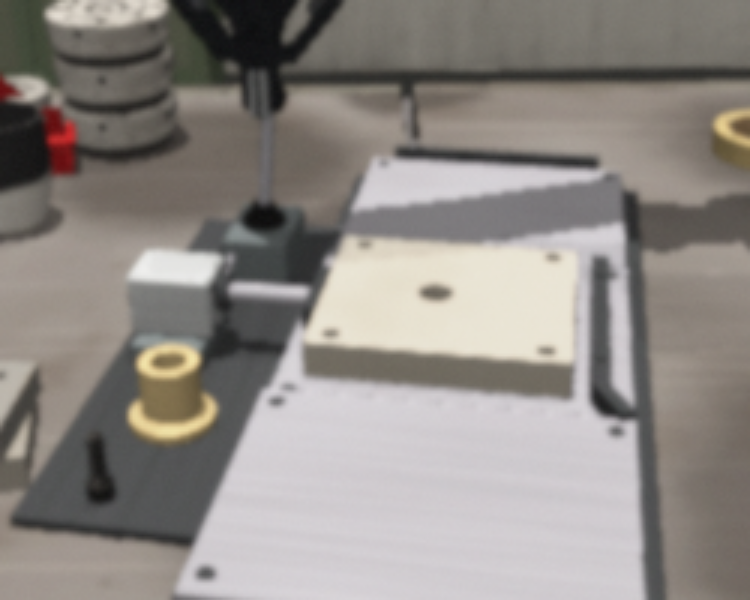

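The knob is being pushed. The ram rod at crop (265,292) has extended to the plate, which has not quite reached the fence.

Emit:
{"fn": "jog_arm", "kwargs": {"series": [[1, -0.003, 0, 0, 0], [1, -0.005, 0, 0, 0], [1, -0.007, 0, 0, 0], [1, -0.009, 0, 0, 0], [1, -0.01, 0, 0, 0], [1, -0.01, 0, 0, 0]]}}

```text
t: 11.35
tcp_pos: [0.6495, -0.048, 0.1532]
ee_rot: [[0.174, 0.985, -0.001], [0.985, -0.174, 0.004], [0.004, -0.001, -1.0]]
force: [1.5, 9.1, -6.8]
gripper_width: -0.0002
gripper_force: 4.3
```

```bash
python3 -c "
from h import *
tcp();plate(62)"
```

```text
11.35 tcp line [ 163.8 -137.6] 153.2 F line [-0.2  9.2] -6.8
plate line box ((39.58265686035156, -0.42067718505859375), (147.45855712890625, 93.44288635253906), 89.51065826416016) min [ -7.7 -73.8] max [86.4 73.2]
```

Emit:
{"fn": "jog_arm", "kwargs": {"series": [[1, -0.002, 0, 0, 0], [1, -0.004, 0, 0, 0], [1, -0.005, 0, 0, 0], [1, -0.005, 0, 0, 0]]}}

```text
t: 11.8
tcp_pos: [0.6489, -0.0505, 0.1532]
ee_rot: [[0.173, 0.985, -0.001], [0.985, -0.173, 0.006], [0.005, -0.002, -1.0]]
force: [2.8, 11.4, -6.5]
gripper_width: 0.0002
gripper_force: 5.4
```

```bash
python3 -c "
from h import *
tcp();plate(62)
im,d=viewer.get_image('side');cv2.imwrite('pics/s6.png',cv2.resize(im[130:330,200:450],None,fx=3,fy=3))"
```

```text
11.8 tcp line [ 163.6 -140.1] 153.2 F line [ 0.8 11.7] -6.5
plate line box ((32.00813293457031, 9.602622985839844), (124.48514556884766, 81.82296752929688), 55.82056427001953) min [ -1.1 -53.9] max [84.  73.2]
```

View pics/s6.png

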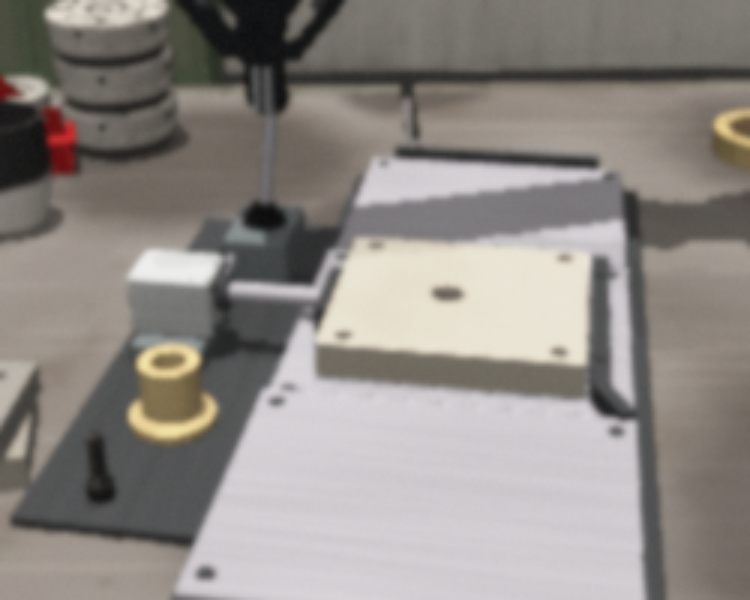

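The plate (crop 315–590) is almost at the fence (crop 600). I'll push a little further onto the end stop and hold.

Emit:
{"fn": "jog_arm", "kwargs": {"series": [[1, -0.002, 0, 0, 0], [1, -0.004, 0, 0, 0], [1, -0.005, 0, 0, 0], [1, -0.005, 0, 0, 0]]}}

```text
t: 12.3
tcp_pos: [0.6487, -0.0508, 0.1533]
ee_rot: [[0.171, 0.985, 0.001], [0.985, -0.171, 0.01], [0.01, -0.001, -1.0]]
force: [4.1, 16.7, -8.0]
gripper_width: -0.0001
gripper_force: 8.4
```

```bash
python3 -c "
from h import *
tcp();plate(62)"
```

```text
12.3 tcp line [ 163.5 -140.4] 153.3 F line [ 1.1 17.1] -8.0
plate line box ((41.102081298828125, 8.170978546142578), (130.99073791503906, 81.23321533203125), 80.88546752929688) min [ -1.1 -53.9] max [84.  73.2]
```

End stop reached: the force rises to 17 N with no further travel. I'll hold.

Emit:
{"fn": "jog_arm", "kwargs": {"series": [[1, -0.001, 0, 0, 0], [1, -0.001, 0, 0, 0], [1, -0.001, 0, 0, 0], [1, -0.001, 0, 0, 0], [1, -0.001, 0, 0, 0], [1, -0.001, 0, 0, 0], [1, -0.001, 0, 0, 0], [1, -0.001, 0, 0, 0], [1, -0.001, 0, 0, 0], [1, -0.001, 0, 0, 0], [1, -0.001, 0, 0, 0], [1, -0.001, 0, 0, 0]]}}

```text
t: 13.55
tcp_pos: [0.6487, -0.0508, 0.1533]
ee_rot: [[0.17, 0.985, 0.001], [0.985, -0.17, 0.01], [0.01, -0.001, -1.0]]
force: [4.2, 18.2, -8.1]
gripper_width: 0.0001
gripper_force: 9.0
```

Emit:
{"fn": "jog_arm", "kwargs": {"series": [[1, -0.001, 0, 0, 0], [1, -0.001, 0, 0, 0], [1, -0.001, 0, 0, 0], [1, -0.001, 0, 0, 0], [1, -0.001, 0, 0, 0], [1, -0.001, 0, 0, 0], [1, -0.001, 0, 0, 0], [1, 0.01, 0, 0, 0], [1, 0.025, 0, 0, 0], [1, 0.04, 0, 0, 0], [1, 0.055, 0, 0, 0], [1, 0.07, 0, 0, 0]]}}

```text
t: 14.75
tcp_pos: [0.6579, -0.008, 0.154]
ee_rot: [[0.177, 0.984, 0.0], [0.984, -0.177, -0.001], [-0.001, 0.0, -1.0]]
force: [-0.0, 0.3, 0.7]
gripper_width: -0.0002
gripper_force: 0.0
```

Emit:
{"fn": "jog_arm", "kwargs": {"series": [[1, 0.02, 0, -0.02, 0], [1, 0.03, 0, -0.06, 0], [1, 0.03, 0, -0.06, 0]]}}

```text
t: 15.05
tcp_pos: [0.6644, 0.0176, 0.2044]
ee_rot: [[0.174, 0.985, 0.008], [0.985, -0.174, 0.002], [0.003, 0.008, -1.0]]
force: [-0.3, -0.2, 0.8]
gripper_width: 0.0
gripper_force: 0.0
```

```bash
python3 -c "
from h import *
tcp();plate(62,'pics/t7.png');rel(0,125,195)
im=cv2.imread('pics/t7.png');cv2.imwrite('pics/t7c.png',cv2.resize(im[130:320,190:460],None,fx=2.5,fy=2.5))"
```

```text
15.05 tcp line [167.  -70.3] 204.4 F line [-0.2 -0.2] 0.8
plate line box ((1.9073638916015625, -5.902397155761719), (136.7257843017578, 164.40626525878906), 89.76823425292969) min [-80.5 -74.5] max [84.  62.3]
[ 0.2628 -0.2214  0.0091] turn 0.0005
```

View pics/t7c.png

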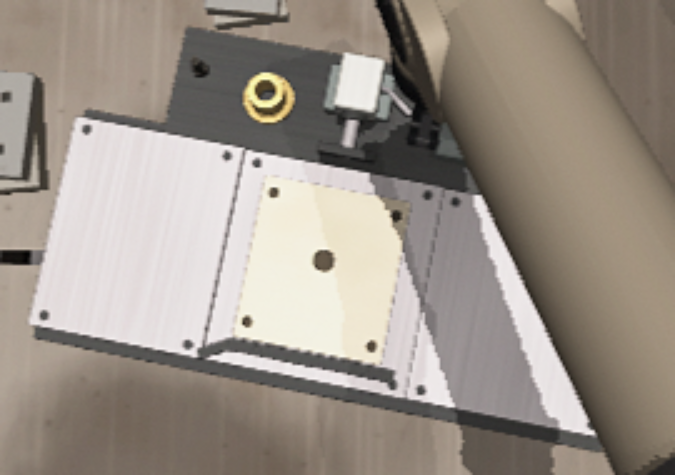

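The plate is square against the fence at x≈2, hole at crop (323,261). The ram has retracted and the lever is released.

Emit:
{"fn": "jog_arm", "kwargs": {"series": [[1, 0.263, -0.221, 0, 0], [1, 0.263, -0.221, 0, 0], [1, 0.263, -0.221, 0, 0], [-1, 0.263, -0.221, 0, 0], [-1, 0.263, -0.221, 0, 0], [-1, 0.263, -0.221, 0, 0], [-1, 0.263, -0.221, 0.05, 0], [-1, 0.263, -0.221, 0.1, 0], [-1, 0.263, -0.221, 0.13, 0], [-1, 0.263, -0.221, 0.13, 0]]}}

```text
t: 16.1
tcp_pos: [0.5314, 0.2357, 0.0981]
ee_rot: [[0.177, 0.984, -0.006], [0.984, -0.177, -0.004], [-0.005, -0.005, -1.0]]
force: [0.3, -0.3, 0.9]
gripper_width: 0.0857
gripper_force: 0.0
```

```bash
python3 -c "
from h import *
tcp();rel(0,125,63);rel(0,84,63)"
```

```text
16.1 tcp line [ -2.4 120.9] 98.1 F line [ 0.3 -0.2] 0.9
[0.0057 0.0034 0.0468] turn -0.0004
[-0.049   0.0035  0.047 ] turn -0.0004
```

Emit:
{"fn": "jog_arm", "kwargs": {"series": [[-1, 0.005, 0.003, 0, 0], [-1, 0.005, 0.003, 0, 0], [-1, 0.005, 0.003, 0.015, 0], [-1, 0.005, 0.003, 0.03, 0], [-1, 0.005, 0.003, 0.03, 0], [-1, 0.005, 0.003, 0.03, 0]]}}

```text
t: 16.7
tcp_pos: [0.5359, 0.2408, 0.0785]
ee_rot: [[0.177, 0.984, -0.001], [0.984, -0.177, -0.0], [-0.001, -0.001, -1.0]]
force: [-0.7, 1.0, 0.3]
gripper_width: 0.0854
gripper_force: 0.0
```

```bash
python3 -c "
from h import *
tcp();rel(0,84,63)"
```

```text
16.7 tcp line [  1.1 126.7] 78.5 F line [-0.9  0.9] 0.3
[-0.0569 -0.0014  0.0206] turn -0.0002
```

Push about 3 mm into contact, then lower over the bed.

Emit:
{"fn": "jog_arm", "kwargs": {"series": [[-1, 0, 0, 0.01, 0], [-1, 0, 0, 0.02, 0], [-1, -0.01, 0, 0.02, 0], [-1, -0.022, 0, 0.02, 0], [-1, -0.034, 0, 0.02, 0], [-1, -0.044, 0, 0.02, 0], [-1, -0.052, 0, 0.02, 0], [-1, -0.058, 0, 0.02, 0], [-1, -0.06, 0, 0.02, 0], [-1, -0.058, 0, 0.02, 0]]}}

```text
t: 17.7
tcp_pos: [0.5285, 0.1978, 0.064]
ee_rot: [[0.177, 0.984, -0.0], [0.984, -0.177, -0.001], [-0.001, -0.0, -1.0]]
force: [0.6, 0.2, -0.4]
gripper_width: 0.0854
gripper_force: 0.0
```

Emit:
{"fn": "jog_arm", "kwargs": {"series": [[-1, 0, 0, 0.006, 0], [-1, 0, 0, 0.011, 0], [-1, 0, 0, 0.011, 0]]}}

```text
t: 18.0
tcp_pos: [0.528, 0.1978, 0.0548]
ee_rot: [[0.177, 0.984, -0.001], [0.984, -0.177, -0.001], [-0.001, -0.001, -1.0]]
force: [0.6, -0.6, 0.1]
gripper_width: 0.0848
gripper_force: 0.0
```

```bash
python3 -c "
from h import *
tcp();plate(62);rel(1,-121,55)"
```

```text
18.0 tcp line [ 0.9 83. ] 54.8 F line [ 0.7 -0.5] 0.1
plate line box ((38.32777404785156, -2.3668670654296875), (114.56475830078125, 55.7866325378418), 54.093563079833984) min [  6.5 -58.4] max [82.  56.4]
[-0.2722  0.      0.0004] turn -0.0002
```

Emit:
{"fn": "jog_arm", "kwargs": {"series": [[-1, -0.008, 0, 0, 0], [-1, -0.02, 0, 0, 0], [-1, -0.033, 0, 0, 0], [-1, -0.046, 0, 0, 0], [-1, -0.059, 0, 0, 0], [-1, -0.072, 0, 0, 0], [-1, -0.085, 0, 0, 0], [-1, -0.098, 0, 0, 0], [-1, -0.111, 0, 0, 0], [-1, -0.122, 0, 0, 0], [-1, -0.13, 0, 0, 0], [-1, -0.135, 0, 0, 0]]}}

```text
t: 19.25
tcp_pos: [0.5108, 0.0983, 0.0559]
ee_rot: [[0.177, 0.984, 0.001], [0.984, -0.177, 0.0], [0.001, 0.001, -1.0]]
force: [1.8, 5.3, 1.6]
gripper_width: 0.0853
gripper_force: 2.7
```

```bash
python3 -c "
from h import *
tcp();plate(58);rel(1,-121,55)"
```

```text
19.25 tcp line [  1.5 -18. ] 55.9 F line [0.8 5.5] 1.6
plate line box ((48.61233139038086, -113.55838012695312), (121.61515045166016, 44.44977569580078), 55.70033645629883) min [   5.8 -168.4] max [ 82.7 -61.9]
[-0.1366 -0.0006  0.0011] turn -0.0005
```

Emit:
{"fn": "jog_arm", "kwargs": {"series": [[-1, -0.01, 0, 0.001, 0], [-1, -0.022, 0, 0.001, 0], [-1, -0.035, 0, 0.001, 0], [-1, -0.048, 0, 0.001, 0], [-1, -0.061, 0, 0.001, 0], [-1, -0.074, 0, 0.001, 0], [-1, -0.086, 0, 0.001, 0], [-1, -0.096, 0, 0.001, 0], [-1, -0.105, 0, 0.001, 0], [-1, -0.112, 0, 0.001, 0], [-1, -0.118, 0, 0.001, 0], [-1, -0.12, 0, 0.001, 0]]}}

```text
t: 20.5
tcp_pos: [0.4946, 0.0094, 0.0549]
ee_rot: [[0.177, 0.984, -0.0], [0.984, -0.177, -0.0], [-0.0, -0.0, -1.0]]
force: [-0.1, 3.3, -1.4]
gripper_width: 0.0854
gripper_force: 1.6
```

```bash
python3 -c "
from h import *
tcp();plate(52);rel(1,-121,55)"
```

```text
20.5 tcp line [   1.3 -108.3] 54.9 F line [-0.7  3.2] -1.4
plate line box ((44.08007049560547, -223.61976623535156), (87.32952880859375, 78.85745239257812), 89.92586517333984) min [   4.6 -267.3] max [  83.5 -180. ]
[-0.0168 -0.0003 -0.0001] turn -0.0004
```

Emit:
{"fn": "jog_arm", "kwargs": {"series": [[-1, -0.005, 0, 0, 0], [-1, -0.01, 0, 0, 0], [-1, -0.014, 0, 0, 0], [-1, -0.017, 0, 0, 0], [-1, -0.017, 0, 0, 0], [-1, 0.01, 0, 0, 0], [-1, 0.04, 0, 0, 0], [-1, 0.06, 0, -0.05, 0], [-1, 0.12, 0, -0.11, 0], [-1, 0.18, 0, -0.17, 0], [-1, 0.24, 0, -0.2, 0], [-1, 0.3, 0, -0.2, 0]]}}

```text
t: 21.75
tcp_pos: [0.533, 0.2129, 0.2042]
ee_rot: [[0.18, 0.984, 0.004], [0.984, -0.18, -0.001], [-0.001, 0.004, -1.0]]
force: [1.0, -0.7, -0.5]
gripper_width: 0.0853
gripper_force: 0.0
```

Emit:
{"fn": "jog_arm", "kwargs": {"series": [[-1, 0.06, 0, -0.05, 0], [-1, 0.12, 0, -0.05, 0], [-1, 0.2, 0, -0.05, 0], [-1, 0.25, 0, -0.05, 0], [-1, 0.25, 0, -0.05, 0], [-1, 0.25, 0, -0.05, 0]]}}

```text
t: 22.35
tcp_pos: [0.5639, 0.3982, 0.2376]
ee_rot: [[0.175, 0.985, -0.001], [0.985, -0.175, -0.002], [-0.002, -0.001, -1.0]]
force: [0.9, -0.5, -0.6]
gripper_width: 0.0854
gripper_force: 0.0
```

```bash
python3 -c "
from h import *
tcp();plate(52,'pics/t9.png')
im=cv2.imread('pics/t9.png');cv2.imwrite('pics/t9c.png',cv2.resize(im[130:320,190:460],None,fx=2.5,fy=2.5))"
```

```text
22.35 tcp line [  0.9 286.6] 237.6 F line [ 1.  -0.4] -0.6
plate line box ((1.7968597412109375, -206.04270935058594), (148.31727600097656, 164.17735290527344), 89.8780746459961) min [ -80.4 -280.3] max [  83.9 -132. ]
```

View pics/t9c.png

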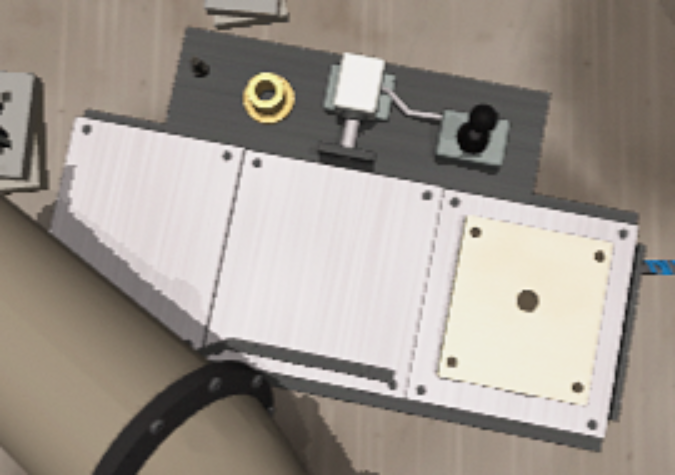

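The plate (hole at crop 527,300) lies wholly on the outfeed, centred at line (1.8, -206). The knob is upright at (480,120), the bush and screw are where they were, and the arm is clear.

```bash
python3 -c "
from bench import ticket
print(ticket.finish_job())"
```

```text
the job is handed in; nothing more can be done
None
```

The job is handed in at about 22 s of the 72 s allowed: the plate lies on the outfeed within about 2 mm of its centre, after the lever was held fully right for about two seconds with the plate pushed up to the fence; the lever is back upright, the bush and screw have not visibly moved, and no verdict came back.

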